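# Reassemble a second-hand citrus juicer and try its press switch

### The arm

A 7-joint arm with a two-finger parallel gripper is mounted at the origin on the work surface. World frame = base frame: x ahead of the robot, y to its left, z up, the work surface at z = 0. Lengths are in m, angles in rad, forces in N, time in s.
With the tool pointing down it reaches from about 0.35 to 0.9 m from the base axis. Payload 8.1 kg.
Tool frame: the origin (TCP) lies on the centre line of the jaws, within the pads' length; the fingertips stand 22 mm ahead of it and the grasp point (between the pads) lies 3 mm ahead of it; x points along the fingers, y is the direction in which the jaws open and shut, and the axes are right-handed (so a half turn about x gives the same grasp; the last joint's range is limited). The gripper opens to 92 mm and grips with 3 to 60 N. Pads are 19 mm wide; open, the fingers measure 130 mm over their backs; the gripper's body (75 mm by 190 mm) begins 47 mm behind the grasp point.
Start: joints at [-1.408, 0.434, 0.025, 1.573, -0.012, 1.134, -0.075], TCP at [0.164, 0.603, 0.249] pointing down, gripper open.
Joint ranges: [-2.62, 2.62], [-0.44, 2.09], [-1.27, 1.32], [0.08, 2.57], [-1.32, 4.46], [0.12, 2], [-2.74, 2.74]. Speed limits (rad/s): [2.22, 2.22, 3.01, 3.01, 3.14, 3.14, 3.14].

### API

Orientations are given as a unit quaternion [w, x, y, z].
In Python, from rig import bot gives the robot as it stands.
- The arm moves only by the shell command python3 -m jog 'ROWS'. ROWS is JSON, one flat list of numbers, 7 for each row, row after row: the turn, a rotation vector about the world's x, y, z in rad, then the shift along the world's x, y, z in m, then the opening, from -1 (shut) to 1 (fully open), so that 0 is half open. In form: [wx, wy, wz, tx, ty, tz, hand, wx, wy, wz, tx, ty, tz, hand, ...]. A call has 1 to 8 rows; each row shifts and turns the commanded pose from where the row before left it; what a row does not reach is not made up. A row lasts 1/12 s, in which the tool goes at most 41.7 mm and 7.16 degrees, less where a joint would pass 70% of its speed; a pose out of reach is approached as far as the arm can. A call with a gripper value outside its range is refused whole. The fingers move at their own pace and stop on an object; the grip force is fixed at half the most. Time passes only in rows, so rows that do not move let the fingers close. It gives the time, the measured TCP pose, the force and the opening at its end, in the units of the state.
- bot.read_state(): the state, without advancing time (a new reading comes with each control period).
- bot.camera(name): name is "scene" or "top" or "wrist"; returns (picture, depth): 384x512x3 uint8, blue, green, red; 384x512 float32, m along the optical axis (not along the pixel's ray), 0 where there is no reading.
- bot.camera_info(name): a dict with "vfov" (degrees; the focal length in pixels is half the picture's height over the tangent of half this angle, whatever the lens; pixels are square), "cx", "cy" (the principal point, pixels), "rvec" (rotation vector, rad) and "tvec" (3), from world to camera coordinates, as OpenCV has them; the wrist camera has in their place "hand_eye" (4x4, takes a point from camera to tool coordinates, whose origin is the TCP and whose axes are the tool frame's). Camera axes: x right, y down, z forward; pixel columns grow to the right and rows downward; lengths in m; the calibration is good to about 2 mm. A picture is of the moment at which its call begins: read the wrist's pose just before it. camera_info takes no time and is no camera call.
- bot.hand_in(): hands the job in, once; it reports no verdict.
The state is a dict: "time": time; "qpos": joint angles; "qd": joint speeds; "joint_efforts": joint torques, N m; "tcp_pos": TCP position; "ee_rot": TCP orientation; "wrist_force": force on the tool from outside, world axes, zero at the start; "ft_torque": the same for the moment, N m; "finger_gap": finger opening in m.
Only numpy, scipy, OpenCV 4.12 (cv2) and the standard library are available. Lean on these libraries where they do the work, as an engineer would, in place of code of your own. Each camera call takes 0.05 s, during which the arm holds its last target.

### The job

Put this cordless citrus juicer back together and try its press switch: set the steel strainer into the juice bowl, collar upwards, so that it lies flat on the ribs, and let go of it. Then fit the large reaming cone over the drive spindle until it drops right on, and press it all the way down against the switch spring. Finish with the gripper still on the cone, keeping it pressed down; leave the small cone, the tumbler, the jar and the mug where they stand.

Things in the scene. Friction and masses are not known exactly. Their poses are not given: they have to be found in the camera images.
- juicer: Juicer, fixed to the bench: round white body, 158 mm across, with an open grey juice bowl on top. Origin on the bench at the centre of its foot, z up along the axis of bowl and spindle, -x towards the spout, which reaches 123 mm from the axis at 105 to 133 mm height. Bowl rim 165 mm above the bench, 168 mm outside, 158 mm inside diameter; floor at 114 mm, 150 mm inside diameter.
- bowl_seat (a point): Point on the juicer's axis, 138 mm above the bench, level with the tops of the four ribs inside the bowl wall (reaching in to 60 mm from the axis) that carry the strainer: the middle of the strainer's underside comes here (4 mm aside is normal play). A fixed grey chimney, 22 mm diameter, stands on the axis up to 148 mm height.
- spindle_seat (a point): Centre of the flat black shoulder (22 mm diameter) of the drive spindle, on the juicer's axis, 174 mm above the bench when not pressed; sinks with the spindle. The steel drive pin stands up from it: 10 mm diameter, 16 mm high, its top 4 mm tapered to 5 mm. The cone's underside rests on this shoulder once the pin is fully in its bore.
- spindle (a joint): How far the sprung spindle is pressed down, m: 0 up (rest), 0.006 at its stop. The spring is preloaded: about 4.5 N starts it moving, about 13.5 N holds it at the stop; it comes back up when released.
- strainer_mid (a point): Centre of the loose steel strainer (about 120 g), half-way up its 25 mm height; z up. Flat slotted disc, 144 mm diameter, 3 mm thick; edge rim 3 mm thick, 5 mm high; in the middle an upright round collar, 40 mm outside, 31 mm inside, rising 22 mm above the disc, open right through. Lies collar up; goes into the bowl the same way up, spindle inside the collar. Grip the collar's outside.
- cone_mid (a point): Centre of the large reaming cone (white plastic, about 90 g), half-way up its 66 mm height; z up to the tip. Its lowest 24 mm is a straight band of 60 mm diameter, to be gripped; above it a ribbed dome. The flat underside has a central round bore, 14 mm diameter, 24 mm deep, that takes the drive pin, in any turn about z. It stands upright on the bench, tip up.
- small_cone_mid (a point): Centre of the small reaming cone, half-way up: same style and white plastic, 38 mm diameter, 50 mm high. Not used; leave it.
- tumbler: Green glass tumbler under the spout, about 62 mm across, 75 mm high, origin at the middle of its foot. Leave it.
- jar: Amber glass jar with a steel lid, 72 mm across, 105 mm high, origin at the middle of its foot. Leave it.
- mug: Blue mug, 80 mm across plus handle, 82 mm high, origin at the middle of its foot. Leave it.
There are look-alikes about, which are no part of the job. Leave any blue or orange look-alike of the part that bears cone_mid alone.

How it is judged:
On the way, in this order (a step that is already met when the one before it is completed fails the run):
1. the strainer lies flat in the bowl on the ribs, collar up, and is let go (horizontal distance between strainer_mid and bowl_seat below 0.007 m and z of strainer_mid in the frame of bowl_seat between 0.009 and 0.0155 m and angle between strainer_mid's own z axis and vertical below 0.06 rad and contact force between strainer and the fingers below 0.3 N), for 0.2 s.
2. the large cone has dropped right on to the drive pin, down to the spindle's shoulder (horizontal distance between cone_mid and spindle_seat below 0.006 m and z of cone_mid in the frame of spindle_seat below 0.036 m and angle between cone_mid's own z axis and vertical below 0.1 rad), for 0.1 s.
At the end, for the whole second after the job is handed in: Strainer flat on the ribs, collar up (7 mm of axis, 3 mm height, 0.06 rad), not touched by the fingers; large cone on the spindle shoulder (3 mm height, 6 mm of axis, 0.1 rad), clear of the strainer; fingers still on the cone, spindle kept pressed over 4.5 mm (all of step 1 and all of step 2 and z of cone_mid in the frame of spindle_seat above 0.03 m and value of joint spindle above 0.0045 m and contact force between cone and the fingers above 2 N and contact force between cone and strainer below 0.5 N); the arm keeps its last pose, push and grip.
It fails at once if the small cone, the tumbler, the jar or the mug is shifted by more than 30 mm (distance of any of small_cone_mid, tumbler, jar, mug from where it was at the start of the episode above 0.03 m).
It also fails if it takes over 72 s, if anything falls off the work surface, if the arm or the gripper's body presses on something with over 40 N, if the wrist force passes 120 N, or if a joint passes its speed limit or range.

## Working session

There is one attempt and no reset: what is moved stays moved. The work goes in short steps, Python scripts to look and compute and a shell command to move; the robot and the scene stay as the last step left them, time stands still between calls to the robot, and variables do not carry over. Pictures are saved under pics/ and viewed, and the job is handed in when it is done.

```bash
mkdir -p pics; ls
cat > h.py <<'E'
import numpy as np,cv2
from rig import bot
def K(n):
    i=bot.camera_info(n); f=192/np.tan(np.radians(i['vfov'])/2); return f,i['cx'],i['cy'],i
def pts(n,depth,st=None):
    f,cx,cy,i=K(n); v,u=np.mgrid[0:384,0:512]
    P=np.stack([(u-cx)/f*depth,(v-cy)/f*depth,depth],-1)
    return toW(n,P,st)
def toW(n,P,st=None):
    i=bot.camera_info(n)
    if 'rvec' in i:
        R=cv2.Rodrigues(np.array(i['rvec'],float))[0]; return (P-np.array(i['tvec']).ravel())@R
    from scipy.spatial.transform import Rotation as Ro
    H=np.array(i['hand_eye']); q=st['ee_rot']; R=Ro.from_quat([q[1],q[2],q[3],q[0]]).as_matrix()
    return (P@H[:3,:3].T+H[:3,3])@R.T+np.array(st['tcp_pos'])
def origin(n,st=None): return toW(n,np.zeros(3),st)
def ray(n,u,v,z,st=None):
    f,cx,cy,i=K(n); o=origin(n,st); p=toW(n,np.array([(u-cx)/f,(v-cy)/f,1.]),st); d=p-o
    return o+d*(z-o[2])/d[2]
E
python3 - <<'E'
from h import *
st=bot.read_state(); print({k:np.round(v,3) for k,v in st.items()})
for n in ['scene','top','wrist']:
    print(n,bot.camera_info(n)); 
    s=bot.read_state(); p,d=bot.camera(n); cv2.imwrite(f'pics/{n}0.png',p); np.savez(f'{n}0.npz',p=p,d=d)
E
```

```text
pics
{'time': np.float64(0.0), 'qpos': array([-1.408,  0.435,  0.025,  1.574, -0.012,  1.134, -0.075]), 'qd': array([-0.002,  0.   ,  0.   , -0.001, -0.   , -0.001,  0.001]), 'joint_efforts': array([-1.0000e-03, -6.6786e+01,  9.8500e-01, -3.1445e+01, -6.1000e-02,
        4.3000e-02,  0.0000e+00]), 'tcp_pos': array([0.164, 0.603, 0.248]), 'ee_rot': array([ 0.701,  0.093,  0.701, -0.094]), 'wrist_force': array([-0.959, -0.197,  0.354]), 'ft_torque': array([-0.014,  0.036, -0.033]), 'finger_gap': np.float64(0.092)}
scene {'vfov': 44.40231805212834, 'cx': 255.40255586591667, 'cy': 185.5062526339658, 'rvec': array([ 1.89690737,  1.28409517, -0.62409654]), 'tvec': array([-0.20690986, -0.25035864,  1.6132072 ])}
top {'vfov': 52.18831011634975, 'cx': 265.94359395370185, 'cy': 197.23423804868693, 'rvec': array([ 2.08425319, -2.14480697,  0.20636187]), 'tvec': array([0.01102396, 0.62240882, 1.00994072])}
wrist {'vfov': 71.27130097826895, 'cx': 256.84630514159727, 'cy': 195.7589205124246, 'hand_eye': array([[-8.59624513e-04, -2.90527533e-01,  9.56866247e-01,
        -1.37050214e-01],
       [ 9.99999521e-01, -6.97152020e-04,  6.86702293e-04,
         4.11606698e-04],
       [ 4.67575313e-04,  9.56866379e-01,  2.90527993e-01,
        -7.85347837e-02],
       [ 0.00000000e+00,  0.00000000e+00,  0.00000000e+00,
         1.00000000e+00]])}
```

View pics/scene0.png

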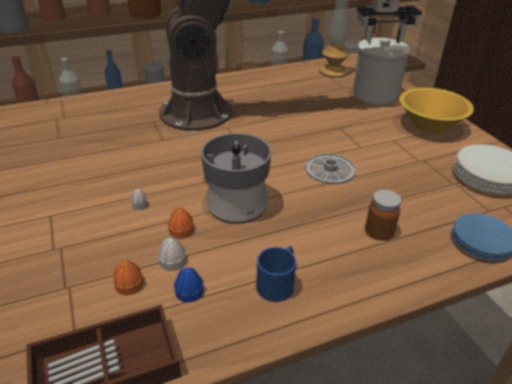

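View pics/top0.png

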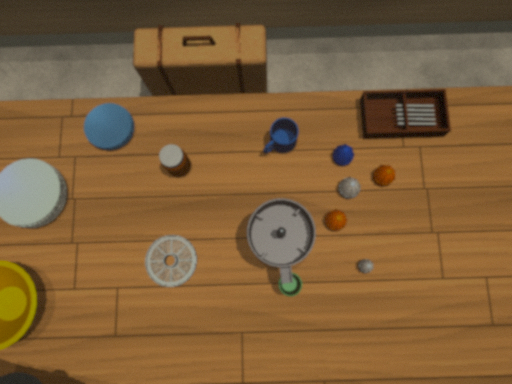

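View pics/wrist0.png

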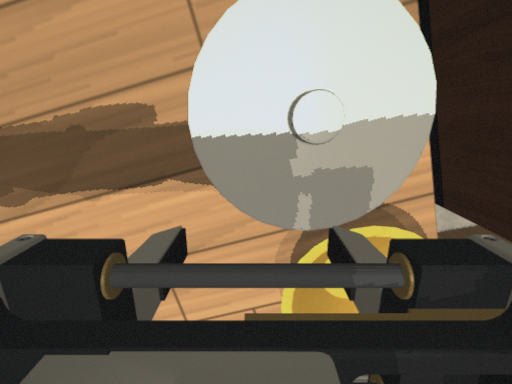

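Candidates:
- **Cone:** white large at top (348,188), which is the one I want. Not it: the small white cone (365,266), the orange ones (336,220) and (384,176), and the blue one (343,155).
- **Strainer:** slotted disc at top (171,261). Not it: the plates at (30,192) and (108,127).

Next I'll measure positions and check a close crop.

Run:
```python
from h import *
def fit(xy):
    A=np.c_[2*xy,np.ones(len(xy))]; b=(xy**2).sum(1); s=np.linalg.lstsq(A,b,rcond=None)[0]; return s[:2],np.sqrt(s[2]+s[0]**2+s[1]**2)
t=np.load('top0.npz'); W=pts('top',t['d']); p=t['p']
print('table z',np.median(W[330:350,200:400,2]), 'origin',origin('top'),origin('scene'))
def reg(n,W,u0,u1,v0,v1,z0,z1):
    m=np.zeros((384,512),bool); m[v0:v1,u0:u1]=True; m&=(W[...,2]>z0)&(W[...,2]<z1); return W[m],m
# rim
q,m=reg('top',W,235,330,190,280,.155,.172); c,r=fit(q[:,:2]); print('rim',c,r,len(q),np.median(q[:,2]))
q,m=reg('top',W,272,292,224,246,.176,.2);print('pin',q.mean(0),q[:,2].max(),len(q))
def hull(q):
    (c,r)=cv2.minEnclosingCircle(q[:,:2].astype(np.float32)); return np.round(c,4),round(r,4)
q,m=reg('top',W,140,205,230,295,.0015,.04);print('strainer',hull(q),q[:,2].max(),len(q))
q,m=reg('top',W,158,184,250,274,.017,.04);print('collar',hull(q),len(q),q[:,2].max())
q,m=reg('top',W,334,362,174,203,.008,.1);print('cone',hull(q),len(q),q[:,2].max(), q[q[:,2]>.05].mean(0))
q,m=reg('top',W,353,376,256,277,.008,.1);print('small',hull(q),q[:,2].max())
q,m=reg('top',W,322,348,207,233,.008,.1);print('orange',hull(q),q[:,2].max())
q,m=reg('top',W,332,356,144,167,.008,.1);print('blue',hull(q),q[:,2].max())
q,m=reg('top',W,265,300,120,155,.008,.1);print('mug',hull(q),q[:,2].max())
q,m=reg('top',W,158,192,142,180,.008,.13);print('jar',hull(q),q[:,2].max())
s=np.load('scene0.npz'); S=pts('scene',s['d'])
q,m=reg('s',S,155,189,234,272,.008,.1);print('S cone',hull(q),q[:,2].max(),q[q[:,2]>.05].mean(0))
q,m=reg('s',S,300,360,150,188,.0025,.04);print('S strainer',hull(q),q[:,2].max())
q,m=reg('s',S,195,275,130,190,.158,.172); c,r=fit(q[:,:2]); print('S rim',c,r)
q,m=reg('s',S,228,248,140,160,.178,.2);print('S pin',q.mean(0),len(q))
a=cv2.resize(t['p'][140:290,310:400],None,fx=4,fy=4,interpolation=cv2.INTER_CUBIC);b=cv2.resize(s['p'][180:305,105:215],None,fx=4,fy=4,interpolation=cv2.INTER_CUBIC)
b=cv2.resize(b,(400,600));a=cv2.resize(a,(360,600));cv2.imwrite('pics/crop0.png',np.hstack([a,b]))
```

```text
table z -0.00021527208514951398 origin [ 0.41047549 -0.00854442  1.11307294] [ 1.40703966 -0.36315841  0.77219426]
rim [ 0.51505775 -0.0396862 ] 0.07983718257707238 508 0.16429571215785266
pin [ 0.51479193 -0.04020783  0.18518145] 0.19295713845257478 21
strainer (array([0.4613, 0.2632]), 0.1255) 0.02903378000842587 1704
collar (array([0.462 , 0.2659]), 0.0201) 80 0.02903378000842587
cone (array([ 0.6512, -0.2427]), 0.0305) 364 0.06844029530190958 [ 0.65101883 -0.2419445   0.05849145]
small (array([ 0.432 , -0.2726]), 0.0195) 0.05311515067594128
orange (array([ 0.5604, -0.1988]), 0.0301) 0.06844194607940676
blue (array([ 0.7498, -0.2311]), 0.0308) 0.0693643910312355
mug (array([ 0.7965, -0.048 ]), 0.0558) 0.08489968321357073
jar (array([0.7356, 0.2464]), 0.0359) 0.10996780377285117
S cone (array([ 0.6668, -0.23  ]), 0.0897) 0.0701512723897566 [ 0.67426833 -0.24500069  0.05919464]
S strainer (array([0.4613, 0.2715]), 0.1257) 0.028046809558150407
S rim [ 0.51870174 -0.04108928] 0.0783268601723673
S pin [ 0.52033967 -0.04115352  0.18499101] 25
```

View pics/crop0.png

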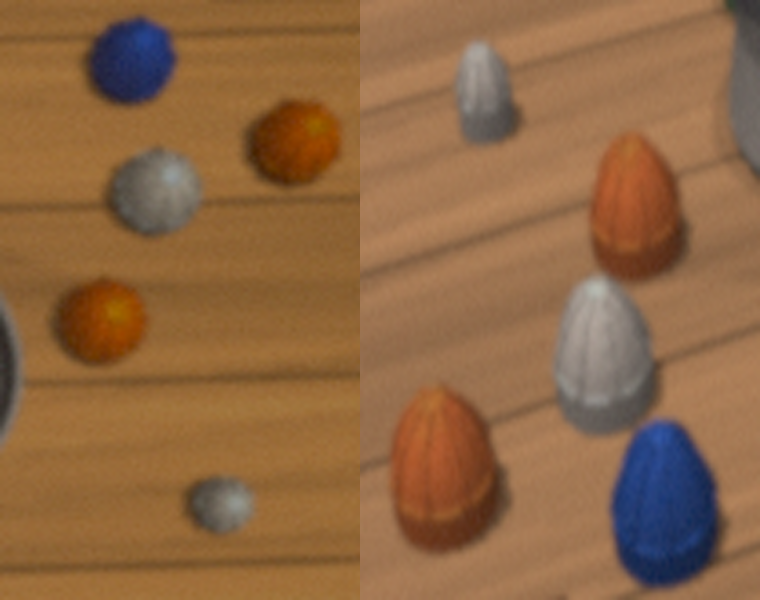

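The crop confirms it: the large white cone at top (348,188) has the blue and orange ones as same-size neighbours, and the small white cone is at (365,266). Moving above the strainer while turning the jaws to about 60°, which later clears the neighbouring cones.

```bash
python3 -m jog '[0,0,-0.022,0.025,-0.028,0,1, 0,0,-0.022,0.025,-0.028,0,1, 0,0,-0.022,0.025,-0.028,0,1, 0,0,-0.022,0.025,-0.028,0,1, 0,0,-0.022,0.025,-0.028,0,1, 0,0,-0.022,0.025,-0.028,0,1, 0,0,-0.022,0.025,-0.028,0,1, 0,0,-0.022,0.025,-0.028,0,1]'; python3 -m jog '[0,0,-0.022,0.025,-0.028,0,1, 0,0,-0.022,0.025,-0.028,0,1, 0,0,-0.022,0.024,-0.028,0,1, 0,0,-0.022,0.024,-0.029,0,1, 0,0,0,0,0,0,1, 0,0,0,0,0,0,1]'
cat >> h.py <<'E'
def tooly(st):
    from scipy.spatial.transform import Rotation as Ro
    q=st['ee_rot']; return Ro.from_quat([q[1],q[2],q[3],q[0]]).as_matrix()
def shot(n,name):
    s=bot.read_state(); p,d=bot.camera(n); cv2.imwrite(f'pics/{name}.png',p); np.savez(name+'.npz',p=p,d=d); return s,p,d,pts(n,d,s)
E
python3 - <<'E'
from h import *
s,p,d,W=shot('wrist','w1'); print(np.round(s['tcp_pos'],4),np.round(tooly(s),3),s['time'],np.round(s['qpos'],2))
z=W[...,2]; print(np.percentile(z[d>0],[1,10,50,90,99]))
m=(z>.021)&(z<.034)&(d>0); m[230:]=0
q=W[m]; print(len(q), cv2.minEnclosingCircle(q[:,:2].astype(np.float32)),np.argwhere(m).mean(0))
E
```

```text
time: 0.82
tcp_pos: [0.365, 0.3774, 0.2487]
ee_rot: [0.69, 0.155, 0.69, -0.155]
wrist_force: [0.1, 0.5, -0.7]
finger_gap: 0.0918
time: 1.32
tcp_pos: [0.4636, 0.2637, 0.2486]
ee_rot: [0.682, 0.187, 0.682, -0.187]
wrist_force: [-0.9, -0.2, -0.0]
finger_gap: 0.0915
[0.4636 0.2637 0.2486] [[ 0.     0.51   0.86 ]
 [-0.001  0.86  -0.51 ]
 [-1.    -0.001  0.001]] 1.3167 [-0.81  0.28  0.24  1.81 -0.08  1.05  0.5 ]
[-7.87016601e-04  1.50743323e-04  1.62425713e-03  3.33581151e-01
  3.42480466e-01]
349 ((0.5033429861068726, 0.25631484389305115), 0.3401675224304199) [183.17191977 219.10888252]
```

View pics/w1.png

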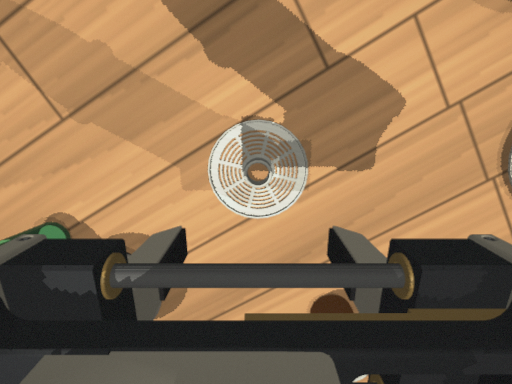

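The strainer is at (258,168) in the wrist view, with its collar at (258,171). I'll take the collar and disc centres.

```bash
cat >> h.py <<'E'
def circ(q):
    c,r=cv2.minEnclosingCircle(np.ascontiguousarray(q[:,:2]).astype(np.float32)); return np.round(c,4),round(r,4)
E
python3 - <<'E'
from h import *
t=np.load('w1.npz'); s=bot.read_state(); W=pts('wrist',t['d'],s); z=W[...,2]; win=np.zeros((384,512),bool); win[110:225,200:316]=1
q=W[win&(z>.0015)&(z<.05)]; print('disc',circ(q),len(q))
win[:]=0; win[145:200,235:285]=1
for a in (.006,.012,.018,.022): q=W[win&(z>a)&(z<.05)]; print('collar',a,circ(q),len(q),q[:,2].max())
g=cv2.cvtColor(t['p'],cv2.COLOR_BGR2HSV); m=((g[...,1]<50)&(g[...,2]>60)).astype(np.uint8); m[:110]=0;m[225:]=0;m[:,:200]=0;m[:,316:]=0
c=max(cv2.findContours(m,cv2.RETR_EXTERNAL,cv2.CHAIN_APPROX_NONE)[0],key=cv2.contourArea); e=cv2.fitEllipse(cv2.convexHull(c)); print(e, ray('wrist',*e[0],.005,s))
E
```

```text
disc (array([0.4648, 0.2642]), 0.1178) 7401
collar 0.006 (array([0.4665, 0.2589]), 0.0378) 385 0.028402549848133368
collar 0.012 (array([0.4615, 0.2672]), 0.02) 343 0.028402549848133368
collar 0.018 (array([0.4616, 0.2672]), 0.0199) 299 0.028402549848133368
collar 0.022 (array([0.4616, 0.2671]), 0.0199) 272 0.028402549848133368
((257.48223876953125, 168.58155822753906), (98.42739868164062, 99.75099182128906), 95.1065444946289) [0.45948629 0.2691072  0.005     ]
```

```bash
python3 -m jog '[0,0,0,-0.002,0.0035,-0.04,1, 0,0,0,0,0,-0.04,1, 0,0,0,0,0,-0.04,1, 0,0,0,0,0,-0.04,1, 0,0,0,0,0,-0.04,1, 0,0,0,0,0,-0.01,1, 0,0,0,0,0,-0.01,1, 0,0,0,0,0,0,1]';  python3 - <<'E'
from h import *
s,p,d,W=shot('wrist','w2'); print(s['tcp_pos'])
E
```

```text
time: 2.03
tcp_pos: [0.4594, 0.2703, 0.0281]
ee_rot: [0.682, 0.184, 0.683, -0.185]
wrist_force: [-0.6, -1.0, 0.5]
finger_gap: 0.092
[0.45940577 0.27025377 0.02810918]
```

View pics/w2.png

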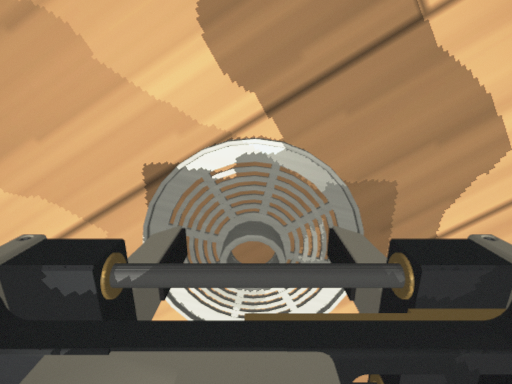

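The jaws stand around the collar at (255,245), about 3 mm off it. I'll nudge across and close.

```bash
python3 -m jog '[0,0,0,0.002,-0.003,0,1, 0,0,0,0,0,0,-0.3, 0,0,0,0,0,0,-0.6, 0,0,0,0,0,0,-1, 0,0,0,0,0,0,-1, 0,0,0,0,0,0,-1, 0,0,0,0,0,0,-1, 0,0,0,0,0,0,-1]'; python3 -m jog '[0,0,0,0,0,0,-1, 0,0,0,0,0,0,-1, 0,0,0,0,0,0.01,-1, 0,0,0,0,0,0.04,-1, 0,0,0,0,0,0.04,-1, 0,0,0,0,0,0.04,-1, 0,0,0,0,0,0.04,-1, 0,0,0,0,0,0,-1]';  python3 - <<'E'
from h import *
s,p,d,W=shot('wrist','w3'); print(s['tcp_pos'])
E
```

```text
time: 2.75
tcp_pos: [0.4622, 0.2666, 0.0288]
ee_rot: [0.682, 0.185, 0.682, -0.185]
wrist_force: [-0.4, 0.3, -0.8]
finger_gap: 0.05
time: 3.42
tcp_pos: [0.4655, 0.2682, 0.2068]
ee_rot: [0.685, 0.189, 0.68, -0.182]
wrist_force: [1.8, -0.2, -2.0]
finger_gap: 0.0391
[0.46549789 0.26822506 0.20678009]
```

View pics/w3.png

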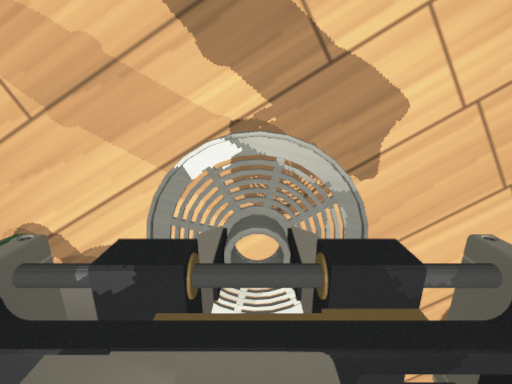

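The strainer is held level by its collar, at (258,240). On the way I'll take a wrist view of the juicer to get its axis.

```bash
python3 -m jog '[0,0,0,-0.004,-0.02,0.025,-1, 0,0,0,-0.004,-0.026,0.02,-1, 0,0,0,-0.004,-0.026,0.02,-1, 0,0,0,-0.004,-0.026,0.015,-1, 0,0,0,-0.004,-0.026,0.01,-1, 0,0,0,-0.004,-0.02,0,-1, 0,0,0,0,0,0,-1, 0,0,0,0,0,0,-1]';  python3 - <<'E'
from h import *
s,p,d,W=shot('wrist','w4'); print(s['tcp_pos'],s['finger_gap'])
E
```

```text
time: 4.13
tcp_pos: [0.4375, 0.1215, 0.2882]
ee_rot: [0.682, 0.186, 0.683, -0.186]
wrist_force: [-0.2, 0.9, -2.3]
finger_gap: 0.0391
[0.43749592 0.12146546 0.28821567] 0.03911812423616414
```

View pics/w4.png

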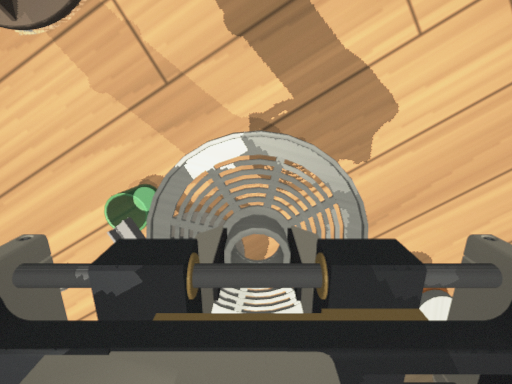

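The wrist camera faces the base side, so the juicer stays hidden behind the gripper (the tumbler is at (128,208)). I'll refine the axis from the rim outline in the two fixed views, plus the held strainer's offset and tilt.

```bash
python3 - <<'E'
from h import *
from scipy.optimize import least_squares
s=bot.read_state()
# rim: points at rim top
for n,(u0,u1,v0,v1) in {'top':(240,322,192,275),'scene':(196,276,128,190)}.items():
    t=np.load(n+'0.npz'); d=t['d']; W=pts(n,d); z=W[...,2]
    m=np.zeros((384,512),bool); m[v0:v1,u0:u1]=1
    m&=(z>.150)&(z<.178)
    uv=np.argwhere(m)
    # outermost silhouettes per angle
    P=np.array([ray(n,u,v,.165) for v,u in uv])[:,:2]
    c=P.mean(0)
    for _ in range(5):
        a=np.arctan2(*(P-c).T[::-1]); r=np.hypot(*(P-c).T); b=((a+np.pi)/(2*np.pi)*48).astype(int)
        o=np.array([P[b==k][r[b==k].argmax()] for k in range(48) if (b==k).any()])
        f=least_squares(lambda x:np.hypot(o[:,0]-x[0],o[:,1]-x[1])-x[2],[*c,.084],loss='soft_l1',f_scale=.001); c=f.x[:2]
    print(n,f.x,np.abs(f.fun).mean())
# pin in images: dark pixels
for n,(u0,u1,v0,v1) in {'top':(268,296,220,248),'scene':(222,254,136,170)}.items():
    p=np.load(n+'0.npz')['p']; cv2.imwrite(f'pics/pin_{n}.png',cv2.resize(p[v0:v1,u0:u1],None,fx=12,fy=12,interpolation=cv2.INTER_NEAREST))
t=np.load('w4.npz'); W=pts('wrist',t['d'],s); z=W[...,2]; print('strainer z around',np.round(z[140:235:12,250:262:6],3).tolist())
win=np.zeros((384,512),bool); win[130:236,145:370]=1; q=W[win&(z>.245)&(z<.29)]
q2=W[win&(z>.2)&(z<.275)&(t['d']>0)]
A=np.c_[q2[:,:2]-q2[:,:2].mean(0),np.ones(len(q2))]; k=np.linalg.lstsq(A,q2[:,2],rcond=None)[0]; print('plane',k,len(q2))
E
cd pics; python3 -c "
import cv2,numpy as np
a=cv2.imread('pin_top.png');b=cv2.imread('pin_scene.png');b=cv2.resize(b,(384,408));a=cv2.resize(a,(408,408));cv2.imwrite('pins.png',np.hstack([a,b]))"
```

```text
top [ 0.51516978 -0.03966057  0.08290221] 0.0003923354369807323Traceback (most recent call last):
  File "<stdin>", line 11, in <module>
  File "h.py", line 18, in ray
    f,cx,cy,i=K(n); o=origin(n,st); p=toW(n,np.array([(u-cx)/f,(v-cy)/f,1.]),st); d=p-o
              ~^^^
  File "h.py", line 4, in K
    i=bot.camera_info(n); f=192/np.tan(np.radians(i['vfov'])/2); return f,i['cx'],i['cy'],i
ValueError: time passes only in moves, steps and waits
[ WARN:0@0.017] global loadsave.cpp:275 findDecoder imread_('pin_top.png'): can't open/read file: check file path/integrity
[ WARN:0@0.017] global loadsave.cpp:275 findDecoder imread_('pin_scene.png'): can't open/read file: check file path/integrity
Traceback (most recent call last):
cv2.error: OpenCV(4.12.0) /io/opencv/modules/imgproc/src/resize.cpp:4208: error: (-215:Assertion failed) !ssize.empty() in function 'resize'
```

Too many info calls there, so I'll cache the calibration and vectorise.

```bash
cat > patch.py <<'E'
s=open('h.py').read()
s=s.replace("from rig import bot\n","from rig import bot\nimport functools\n@functools.lru_cache(None)\ndef info(n): return bot.camera_info(n)\n",1).replace("i=bot.camera_info(n)","i=info(n)")
s+='''
def rays(n,uv,z,st=None):
    f,cx,cy,i=K(n); uv=np.asarray(uv,float); o=origin(n,st); d=toW(n,np.c_[(uv[:,0]-cx)/f,(uv[:,1]-cy)/f,np.ones(len(uv))],st)-o
    return o+d*((z-o[2])/d[:,2])[:,None]
'''
open('h.py','w').write(s)
E
python3 patch.py
python3 - <<'E'
from h import *
from scipy.optimize import least_squares
s=bot.read_state(); print(s['time'])
for n,(u0,u1,v0,v1) in {'top':(240,322,192,275),'scene':(196,276,128,190)}.items():
    t=np.load(n+'0.npz'); d=t['d']; W=pts(n,d); z=W[...,2]
    m=np.zeros((384,512),bool); m[v0:v1,u0:u1]=1
    m&=(z>.150)&(z<.178)
    P=rays(n,np.argwhere(m)[:,::-1],.165)[:,:2]
    c=np.array([.515,-.04])
    for _ in range(5):
        a=np.arctan2(*(P-c).T[::-1]); r=np.hypot(*(P-c).T); b=((a+np.pi)/(2*np.pi)*48).astype(int)
        o=np.array([P[b==k][r[b==k].argmax()] for k in range(48) if (b==k).any()])
        if n=='scene': o=o[o[:,0]<c[0]]
        f=least_squares(lambda x:np.hypot(o[:,0]-x[0],o[:,1]-x[1])-(.0835),[*c],loss='soft_l1',f_scale=.001); c=f.x[:2]
    print(n,f.x,np.abs(f.fun).mean(),len(o))
for n,(u0,u1,v0,v1) in {'top':(268,296,220,248),'scene':(222,254,136,170)}.items():
    p=np.load(n+'0.npz')['p']; cv2.imwrite(f'pics/pin_{n}.png',cv2.resize(p[v0:v1,u0:u1],(390,390),interpolation=cv2.INTER_NEAREST))
cv2.imwrite('pics/pins.png',np.hstack([cv2.imread('pics/pin_top.png'),cv2.imread('pics/pin_scene.png')]))
t=np.load('w4.npz'); W=pts('wrist',t['d'],s); z=W[...,2]
win=np.zeros((384,512),bool); win[130:236,145:370]=1
q2=W[win&(z>.24)&(z<.272)&(t['d']>0)]
A=np.c_[q2[:,:2]-q2[:,:2].mean(0),np.ones(len(q2))]; k=np.linalg.lstsq(A,q2[:,2],rcond=None)[0]; print('plane',k,len(q2))
win[:]=0; win[200:262,215:300]=1; q=W[win&(z>.278)&(z<.295)]; print('collar',circ(q),len(q),s['tcp_pos'])
E
```

```text
4.1833
top [ 0.51516452 -0.0395991 ] 0.0006375799541541001 48
scene [ 0.51816963 -0.04061134] 0.00045597617629462503 24
plane [-0.01406016  0.00920863  0.26415671] 13875
collar (array([0.4284, 0.1288]), 0.0251) 1358 [0.43765044 0.1226309  0.28811064]
```

View pics/pins.png

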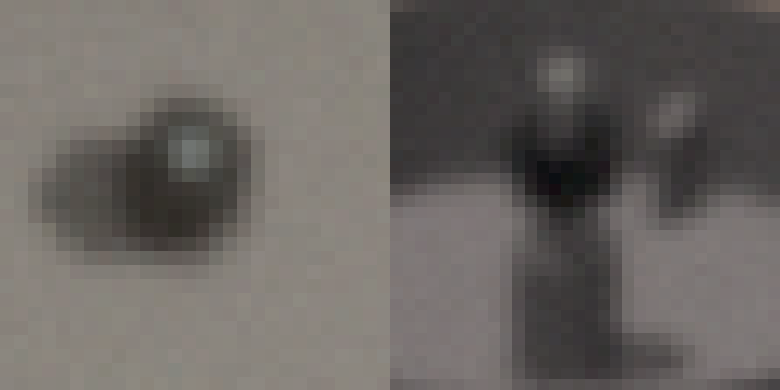

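Run:
```python
from h import *
print(rays('top',[[281.1,230.6]],.188),rays('scene',[[235.9,142.2]],.188))
t=np.load('w4.npz');s=bot.read_state(); W=pts('wrist',t['d'],s); z=W[...,2]
g=cv2.cvtColor(t['p'],cv2.COLOR_BGR2HSV)
cv2.imwrite('pics/w4c.png',cv2.resize(t['p'][120:320,150:370],None,fx=3,fy=3))
# outer disc edge, upper half: points on disc -> outermost
win=np.zeros((384,512),bool); win[120:236,140:380]=1
m=win&(z>.25)&(z<.28); q=W[m][:,:2]
from scipy.optimize import least_squares
c=np.array(s['tcp_pos'][:2]); 
for _ in range(6):
    a=np.arctan2(*(q-c).T[::-1]); r=np.hypot(*(q-c).T); b=((a+np.pi)/(2*np.pi)*72).astype(int)
    o=np.array([q[b==k][r[b==k].argmax()] for k in range(72) if (b==k).sum()>20 and r[b==k].max()>.06])
    f=least_squares(lambda x:np.hypot(o[:,0]-x[0],o[:,1]-x[1])-.072,c,loss='soft_l1',f_scale=.001); c=f.x
print('disc centre',c,np.abs(f.fun).mean(),len(o),s['tcp_pos'])
```

```text
[[ 0.51552909 -0.04060813  0.188     ]] [[ 0.51730849 -0.04024761  0.188     ]]
disc centre [0.43978719 0.12170861] 0.0002186307816969189 35 [0.43765044 0.1226309  0.28811064]
```

```bash
python3 -m jog '[0,0,0,0.013,-0.027,0,-1, 0,0,0,0.013,-0.027,0,-1, 0,0,0,0.013,-0.027,0,-1, 0,0,0,0.013,-0.027,0,-1, 0,0,0,0.013,-0.027,0,-1, 0,0,0,0.013,-0.0275,0,-1, 0,0,0,0,0,-0.01,-1, 0,0,0,0,0,-0.01,-1]';python3 -m jog '[0,0,0,0,0,-0.01,-1, 0,0,0,0,0,-0.01,-1, 0,0,0,0,0,0,-1]';  python3 - <<'E'
from h import *
s,p,d,W=shot('scene','s5'); print(s['tcp_pos'],s['finger_gap'])
s,p2,d,W=shot('top','t5')
cv2.imwrite('pics/c5.png',np.hstack([cv2.resize(p[60:220,160:320],(400,400)),cv2.resize(p2[170:300,220:350],(400,400))]))
s,p2,d,W=shot('wrist','w5')
E
```

```text
time: 4.85
tcp_pos: [0.517, -0.0405, 0.2677]
ee_rot: [0.682, 0.186, 0.682, -0.186]
wrist_force: [-0.1, 0.7, -1.8]
finger_gap: 0.0387
time: 5.1
tcp_pos: [0.5147, -0.0382, 0.2461]
ee_rot: [0.681, 0.184, 0.684, -0.185]
wrist_force: [-0.3, -0.2, -1.5]
finger_gap: 0.0389
[ 0.51468095 -0.0381778   0.24609658] 0.038888270867115354
```

View pics/c5.png

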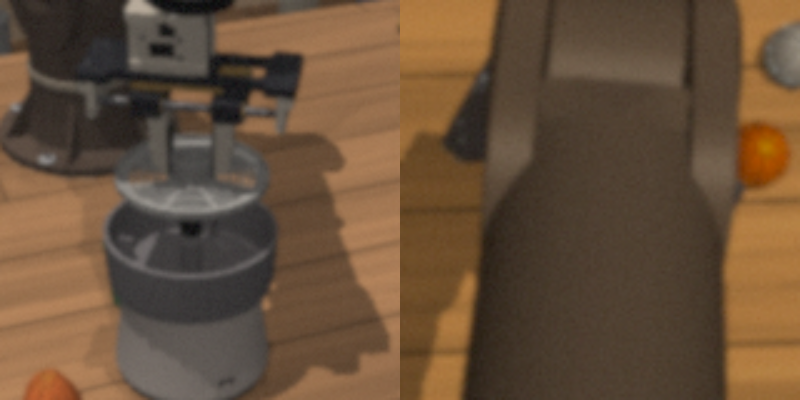

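View pics/w5.png

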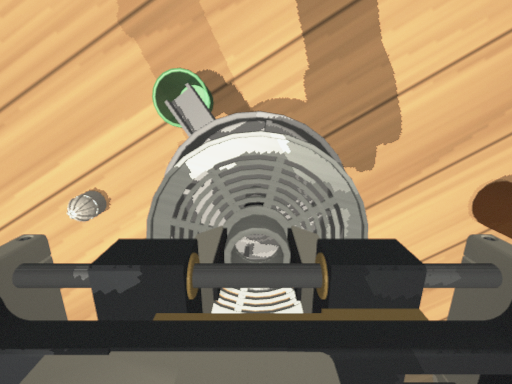

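In the scene view the strainer hangs level just above the bowl. In the wrist view the pin shows through the collar at (262,245). I'll measure the offset of strainer and juicer in this one view.

Run:
```python
from h import *
from scipy.optimize import least_squares
s=bot.read_state(); print(s['tcp_pos'])
t=np.load('w5.npz'); W=pts('wrist',t['d'],s); z=W[...,2]
def arc(win,z0,z1,R,c,amax=None):
    m=win&(z>z0)&(z<z1)&(t['d']>0); q=W[m][:,:2]
    for _ in range(8):
        a=np.arctan2(*(q-c).T[::-1]); r=np.hypot(*(q-c).T); b=((a+np.pi)/(2*np.pi)*72).astype(int)
        o=np.array([q[b==k][r[b==k].argmax()] for k in range(72) if (b==k).sum()>5 and r[b==k].max()>R-.012])
        f=least_squares(lambda x:np.hypot(o[:,0]-x[0],o[:,1]-x[1])-R,c,loss='soft_l1',f_scale=.001); c=f.x
    print(c,np.abs(f.fun).mean(),len(o)); return c
win=np.zeros((384,512),bool); win[100:236,140:380]=1
zc=s['tcp_pos'][2]-.0235
c=np.array([.515,-.04])
print('disc z',np.median(z[150:170,240:270]))
cd=arc(win,zc-.015,zc+.012,.072,c); cj=arc(win,.155,.175,.084,c); print('need',cj-cd)
w=np.zeros((384,512),bool); w[225:262,235:290]=1
q=W[w&(z>.17)&(z<.2)]; print('pin',len(q),q.mean(0) if len(q) else 0, circ(q) if len(q) else 0, np.argwhere(w&(z>.17)&(z<.2)).mean(0))
qc=W[w&(z>zc+.012)&(z<zc+.03)]; print('collar',circ(qc),len(qc))
cv2.imwrite('pics/w5c.png',cv2.resize(t['p'][195:265,210:310],None,fx=7,fy=7,interpolation=cv2.INTER_NEAREST))
```

```text
[ 0.51615701 -0.03918063  0.24877865]
disc z 0.2232229395580992
[ 0.51827874 -0.04007374] 0.00034467874096935327 36
[ 0.51780104 -0.04163015] 0.000886734629266236 31
need [-0.00047769 -0.00155641]
pin 0 0 0 [nan nan]
collar (array([ 0.5141, -0.0334]), 0.0183) 756<stdin>:18: RuntimeWarning: Mean of empty slice.
  ret = um.true_divide(
```

View pics/w5c.png

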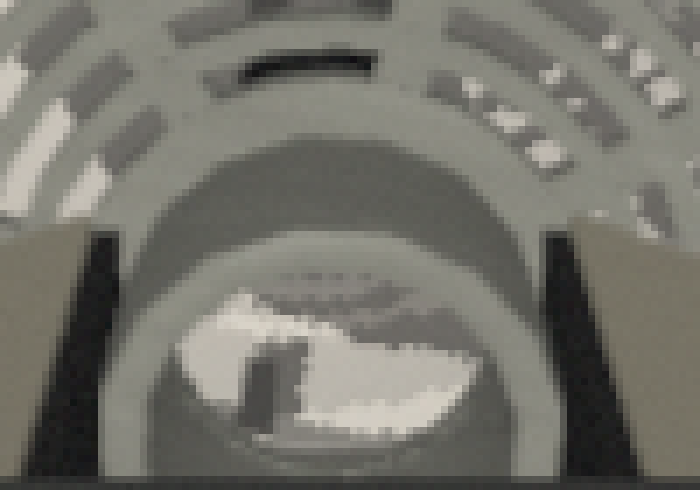

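The offset is small (about -0.5, -1.5 mm). What looked like the pin is actually the bowl floor and a rib. I'll correct and lower in stages, watching the force.

```bash
python3 -m jog '[0,0,0,-0.0005,-0.0015,-0.01,-1, 0,0,0,0,0,-0.01,-1, 0,0,0,0,0,-0.01,-1, 0,0,0,0,0,-0.01,-1, 0,0,0,0,0,0,-1]'; python3 -m jog '[0,0,0,0,0,-0.01,-1, 0,0,0,0,0,-0.01,-1,0,0,0,0,0,-0.01,-1, 0,0,0,0,0,0,-1]'; python3 -m jog '[0,0,0,0,0,-0.005,-1,0,0,0,0,0,-0.003,-1,0,0,0,0,0,0,-1]'
```

```text
time: 5.67
tcp_pos: [0.5143, -0.0413, 0.2063]
ee_rot: [0.681, 0.185, 0.684, -0.186]
wrist_force: [0.9, 0.3, -2.3]
finger_gap: 0.0392
time: 6.0
tcp_pos: [0.5145, -0.0413, 0.1765]
ee_rot: [0.681, 0.185, 0.683, -0.185]
wrist_force: [-1.1, 0.1, -1.5]
finger_gap: 0.0386
time: 6.25
tcp_pos: [0.5156, -0.0414, 0.1703]
ee_rot: [0.682, 0.185, 0.683, -0.185]
wrist_force: [-0.7, 0.6, -1.5]
finger_gap: 0.0389
```

```bash
python3 -m jog '[0,0,0,0,0,-0.001,-1,0,0,0,0,0,-0.001,-1,0,0,0,0,0,0,-1]';python3 -m jog '[0,0,0,0,0,-0.001,-1,0,0,0,0,0,0,-1]';python3 - <<'E'
from h import *
s,p,d,W=shot('scene','s6'); print(s['tcp_pos'],s['wrist_force'])
s,p2,d,W=shot('wrist','w6')
cv2.imwrite('pics/c6.png',np.hstack([cv2.resize(p[90:220,170:300],(400,400)),cv2.resize(p2,(400,300),0)[:,:].repeat(1,0) if 0 else cv2.copyMakeBorder(cv2.resize(p2,(400,300)),0,100,0,0,cv2.BORDER_CONSTANT)]))
E
```

```text
time: 6.5
tcp_pos: [0.5158, -0.0414, 0.1688]
ee_rot: [0.683, 0.185, 0.682, -0.185]
wrist_force: [-0.2, -0.3, -1.5]
finger_gap: 0.0393
time: 6.67
tcp_pos: [0.5157, -0.0414, 0.1677]
ee_rot: [0.682, 0.185, 0.682, -0.185]
wrist_force: [-0.8, 0.1, -2.2]
finger_gap: 0.0391
[ 0.51571846 -0.04139097  0.16774812] [-0.77766001  0.05644709 -2.16628894]
```

View pics/c6.png

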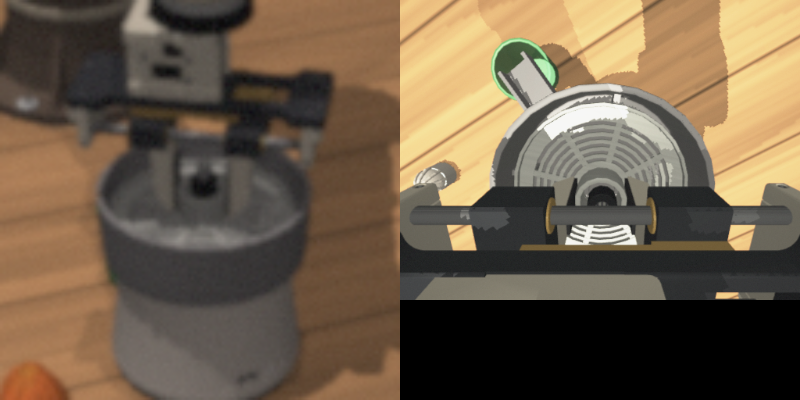

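The strainer is inside the bowl with the spindle in its collar. I'll lower until it touches.

```bash
python3 -m jog '[0,0,0,0,0,-0.001,-1,0,0,0,0,0,0,-1]';python3 -m jog '[0,0,0,0,0,-0.001,-1,0,0,0,0,0,0,-1]'; python3 -m jog '[0,0,0,0,0,-0.001,-1,0,0,0,0,0,0,-1]'
```

```text
time: 6.93
tcp_pos: [0.5158, -0.0414, 0.1667]
ee_rot: [0.683, 0.185, 0.682, -0.185]
wrist_force: [0.2, -0.7, -1.2]
finger_gap: 0.039
time: 7.1
tcp_pos: [0.5158, -0.0414, 0.1666]
ee_rot: [0.683, 0.185, 0.682, -0.185]
wrist_force: [-3.2, 0.4, 10.2]
finger_gap: 0.0386
time: 7.27
tcp_pos: [0.5159, -0.0415, 0.1665]
ee_rot: [0.683, 0.186, 0.682, -0.185]
wrist_force: [-7.4, 1.6, 22.9]
finger_gap: 0.0389
```

Contact came at z 0.1666, as expected for the ribs. Relaxing the push, opening part-way and checking.

```bash
python3 -m jog '[0,0,0,0,0,0.0015,-1,0,0,0,0,0,0,-1,0,0,0,0,0,0,-0.05,0,0,0,0,0,0,0.1,0,0,0,0,0,0,0.35,0,0,0,0,0,0,0.35,0,0,0,0,0,0,0.35,0,0,0,0,0,0,0.35]';python3 -m jog '[0,0,0,0,0,0.01,0.35,0,0,0,0,0,0.02,0.35,0,0,0,0,0,0.03,0.35,0,0,0,0,0,0.04,0.35,0,0,0,0,0,0.04,0.7,0,0,0,0,0,0.04,1,0,0,0,0,0,0,1,0,0,0,0,0,0,1]'
python3 - <<'E'
from h import *
s,p,d,W=shot('scene','s7'); print(s['tcp_pos'],s['wrist_force'])
s,p2,d2,W2=shot('wrist','w7')
cv2.imwrite('pics/c7.png',np.hstack([cv2.resize(p[90:220,170:300],(390,390)),p2[:,130:512]][0:1]+[cv2.resize(p2,(410,390))]))
m=np.zeros((384,512),bool); m[125:190,195:280]=1
z=W[...,2]; q=W[m&(z>.132)&(z<.152)&(np.hypot(W[...,0]-.517,W[...,1]+.0405)<.066)]
A=np.c_[q[:,:2]-[.517,-.0405],np.ones(len(q))]; k=np.linalg.lstsq(A,q[:,2],rcond=None)[0]; print('scene plane',k,len(q),np.std(A@k-q[:,2]))
z=W2[...,2]; q=W2[(z>.132)&(z<.152)&(np.hypot(W2[...,0]-.517,W2[...,1]+.0405)<.066)]
A=np.c_[q[:,:2]-[.517,-.0405],np.ones(len(q))]; k=np.linalg.lstsq(A,q[:,2],rcond=None)[0]; print('wrist plane',k,len(q),np.std(A@k-q[:,2]))
E
```

```text
time: 7.93
tcp_pos: [0.5157, -0.0415, 0.1661]
ee_rot: [0.682, 0.185, 0.682, -0.185]
wrist_force: [0.1, 0.5, -0.4]
finger_gap: 0.0616
time: 8.6
tcp_pos: [0.5168, -0.0418, 0.3494]
ee_rot: [0.684, 0.186, 0.681, -0.184]
wrist_force: [-0.7, -1.1, -0.8]
finger_gap: 0.084
[ 0.51676508 -0.04175593  0.34936414] [-0.72199584 -1.0954113  -0.76988986]
scene plane [ 0.00591096 -0.00196243  0.14150811] 822 0.0024028745467677866
wrist plane [-0.0019551   0.0019716   0.14192304] 5256 0.001273166926711758
```

View pics/c7.png

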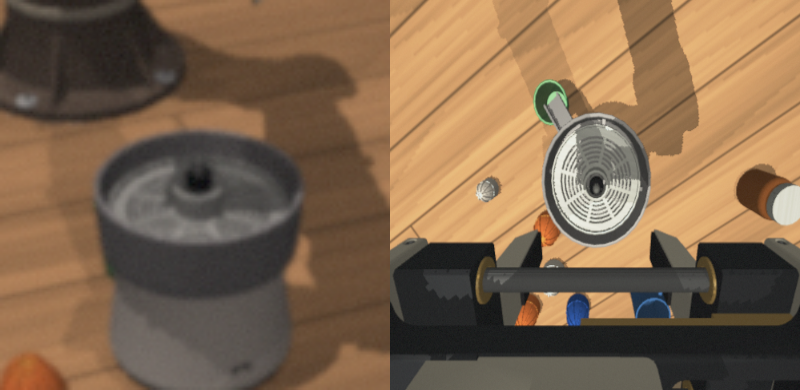

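The strainer lies flat at z 0.141–0.142, tilt under 0.01 rad, let go. Now the axis from this clear wrist view (pin near (258,180), rim around it).

Run:
```python
from h import *
from scipy.optimize import least_squares
s=bot.read_state(); print(s['tcp_pos'])
t=np.load('w7.npz'); W=pts('wrist',t['d'],s); z=W[...,2]
q=W[(z>.155)&(z<.173)&(np.hypot(W[...,0]-.517,W[...,1]+.0405)<.1)&(np.hypot(W[...,0]-.517,W[...,1]+.0405)>.06)]
f=least_squares(lambda x:np.hypot(q[:,0]-x[0],q[:,1]-x[1])-x[2],[.517,-.04,.081],loss='soft_l1',f_scale=.001);print('rim',f.x,len(q))
near=np.hypot(W[...,0]-.517,W[...,1]+.0405)<.025
for a,b in((.17,.18),(.180,.195),(.153,.17)):
    m=near&(z>a)&(z<b); q=W[m]; print(a,len(q),q.mean(0),circ(q),np.argwhere(m).mean(0))
cv2.imwrite('pics/w7c.png',cv2.resize(t['p'][150:210,220:300],None,fx=8,fy=8,interpolation=cv2.INTER_NEAREST))
```

```text
[ 0.51529189 -0.04138909  0.34617573]
rim [ 0.51501323 -0.04044104  0.07996726] 2310
0.17 188 [ 0.51416998 -0.04004808  0.17383326] (array([ 0.5156, -0.0408]), 0.0109) [182.21276596 256.77659574]
0.18 68 [ 0.51486433 -0.04017013  0.18720249] (array([ 0.5154, -0.0405]), 0.0053) [185.63235294 257.        ]
0.153 424 [ 0.51545619 -0.0414864   0.16167938] (array([ 0.5166, -0.0419]), 0.02) [181.19575472 256.29245283]
```

View pics/w7c.png

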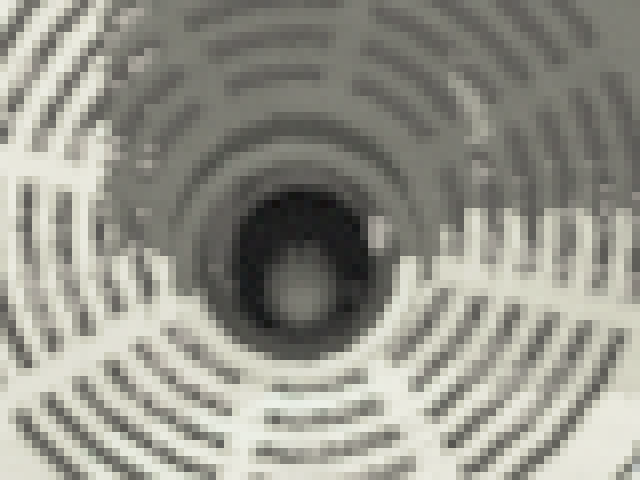

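The axis is about (0.516, -0.0404), and all views agree within 2 mm. Moving to hover over the large white cone.

```bash
python3 -m jog '[0,0,0,0.017,-0.025,-0.012,1, 0,0,0,0.017,-0.025,-0.012,1, 0,0,0,0.017,-0.025,-0.012,1, 0,0,0,0.017,-0.025,-0.012,1, 0,0,0,0.017,-0.025,-0.012,1, 0,0,0,0.017,-0.025,-0.012,1, 0,0,0,0.017,-0.025,-0.012,1, 0,0,0,0.017,-0.025,-0.012,1]'; python3 -m jog '[0,0,0,0,0,0,1,0,0,0,0,0,0,1,0,0,0,0,0,0,1]'
python3 - <<'E'
from h import *
s,p,d,W=shot('wrist','w8'); print(s['tcp_pos'],np.round(s['qpos'],2)); z=W[...,2]
near=np.hypot(W[...,0]-.651,W[...,1]+.242)<.045
g=cv2.cvtColor(p,cv2.COLOR_BGR2HSV); print(z[near&(z<.1)].max())
for a,b in((.008,.1),(.03,.1),(.05,.1),(.06,.1)):
    m=near&(z>a)&(z<b)&(g[...,1]<60); q=W[m]; print(a,len(q),q.mean(0),circ(q))
for nm,x,y in(('or1',.5604,-.1988),('blue',.7498,-.2311)):
    m=(np.hypot(W[...,0]-x,W[...,1]-y)<.045)&(z>.008)&(z<.1)
    if m.any(): print(nm,circ(W[m]))
E
```

```text
time: 9.37
tcp_pos: [0.6515, -0.2424, 0.2476]
ee_rot: [0.681, 0.185, 0.684, -0.185]
wrist_force: [0.1, -1.0, 0.2]
finger_gap: 0.0919
time: 9.62
tcp_pos: [0.651, -0.241, 0.2488]
ee_rot: [0.681, 0.185, 0.683, -0.185]
wrist_force: [-0.3, 1.1, 0.2]
finger_gap: 0.0923
[ 0.65096224 -0.24099355  0.24877586] [-0.02  0.58  0.49  1.41 -0.28  1.23  1.55]
0.06891632489171698
0.008 1443 [ 0.64826557 -0.24102162  0.04813996] (array([ 0.6533, -0.2444]), 0.0299)
0.03 1269 [ 0.64949076 -0.24214218  0.05145881] (array([ 0.6536, -0.2444]), 0.0294)
0.05 710 [ 0.65207788 -0.24396924  0.05943234] (array([ 0.6538, -0.2452]), 0.0219)
0.06 347 [ 0.65303756 -0.24469167  0.06404492] (array([ 0.6539, -0.2451]), 0.0152)
or1 (array([ 0.562 , -0.2002]), 0.0311)
blue (array([ 0.7512, -0.2341]), 0.0302)
```

View pics/w8.png

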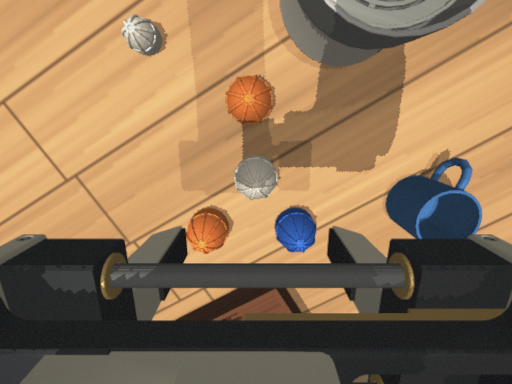

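The large white cone is centred under the hand at (256,177), with orange at (250,98) and (208,230) and blue at (296,230), all outside the finger paths. Descending.

```bash
python3 -m jog '[0,0,0,0.002,-0.003,-0.04,1, 0,0,0,0,0,-0.04,1, 0,0,0,0,0,-0.04,1, 0,0,0,0,0,-0.03,1, 0,0,0,0,0,-0.02,1, 0,0,0,0,0,0,1, 0,0,0,0,0,0,1]'
python3 - <<'E'
from h import *
s,p,d,W=shot('wrist','w9'); print(s['tcp_pos']); z=W[...,2]
s2,p2,d2,W2=shot('scene','s9')
cv2.imwrite('pics/c9.png',np.hstack([cv2.resize(p,(440,330)),cv2.resize(p2[160:320,90:250],(330,330))]))
E
```

```text
time: 10.25
tcp_pos: [0.6535, -0.2431, 0.0804]
ee_rot: [0.682, 0.185, 0.683, -0.185]
wrist_force: [-0.4, 0.2, 0.5]
finger_gap: 0.0917
[ 0.65345855 -0.24310499  0.08041403]
```

View pics/c9.png

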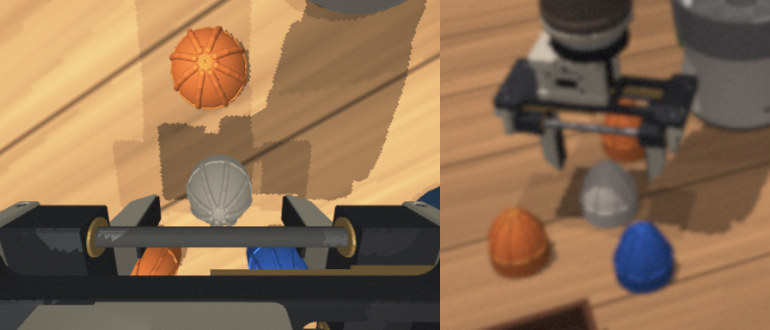

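The cone is centred between the jaws. Lowering the last 55 mm.

```bash
python3 -m jog '[0,0,0,0,0,-0.02,1, 0,0,0,0,0,-0.02,1, 0,0,0,0,0,-0.01,1, 0,0,0,0,0,-0.004,1, 0,0,0,0,0,0,1, 0,0,0,0,0,0,1]'; python3 -c "
from rig import bot
print([bot.read_state()[k] for k in ('tcp_pos','wrist_force')])"
```

```text
time: 10.85
tcp_pos: [0.6544, -0.2448, 0.0276]
ee_rot: [0.683, 0.185, 0.682, -0.185]
wrist_force: [-0.2, 0.1, 0.7]
finger_gap: 0.0918
[array([ 0.65440546, -0.24478098,  0.02756194]), array([-0.21308361,  0.14938673,  0.66650708])]
```

```bash
python3 -m jog '[0,0,0,0,0,-0.001,1, 0,0,0,0,0,0,0.6, 0,0,0,0,0,0,0.4, 0,0,0,0,0,0,-1, 0,0,0,0,0,0,-1, 0,0,0,0,0,0,-1, 0,0,0,0,0,0,-1, 0,0,0,0,0,0,-1]'; python3 -m jog '[0,0,0,0,0,0,-1, 0,0,0,0,0,0.01,-1, 0,0,0,0,0,0.03,-1, 0,0,0,0,0,0.04,-1, 0,0,0,0,0,0.04,-1, 0,0,0,0,0,0.04,-1, 0,0,0,0,0,0.04,-1, 0,0,0,0,0,0,-1]'; python3 -m jog '[0,0,0,0,0,0.03,-1, 0,0,0,0,0,0,-1, 0,0,0,0,0,0,-1]';  python3 - <<'E'
from h import *
s2,p2,d2,W2=shot('scene','s10')
s,p,d,W=shot('wrist','w10'); print(s['tcp_pos'],s['finger_gap']); z=W[...,2]
cv2.imwrite('pics/c10.png',np.hstack([cv2.resize(p,(440,330)),cv2.resize(p2[90:250,90:250],(330,330))]))
T=np.array(s['tcp_pos']); near=np.hypot(W[...,0]-T[0],W[...,1]-T[1])<.045
v=np.zeros((384,512),bool);v[:262]=1; 
for a,b in((-.025,.06),(.015,.06),(.03,.06)):
    m=near&v&(z-T[2]>a)&(z-T[2]<b)&(np.abs((W-T)@tooly(s)[:,1])<.029); q=W[m]; print(a,len(q),circ(q)[0]-T[:2],circ(q)[1],q[:,2].max()-T[2])
E
```

```text
time: 11.52
tcp_pos: [0.6537, -0.2444, 0.0253]
ee_rot: [0.682, 0.185, 0.682, -0.185]
wrist_force: [0.1, -0.7, 1.1]
finger_gap: 0.0588
time: 12.18
tcp_pos: [0.6568, -0.2467, 0.2352]
ee_rot: [0.687, 0.185, 0.678, -0.186]
wrist_force: [0.8, -1.6, -0.6]
finger_gap: 0.0585
time: 12.43
tcp_pos: [0.6543, -0.245, 0.2573]
ee_rot: [0.684, 0.185, 0.681, -0.185]
wrist_force: [-0.4, -0.1, -1.3]
finger_gap: 0.0587
[ 0.65368881 -0.24453377  0.2556347 ] 0.059024010278654
-0.025 5227 [-0.00388881  0.00223377] 0.0296 0.03214649415638815
0.015 2040 [-0.01098881  0.00283377] 0.0261 0.03214649415638815
0.03 30 [-0.01428881  0.00663377] 0.0075 0.03214649415638815
```

View pics/c10.png

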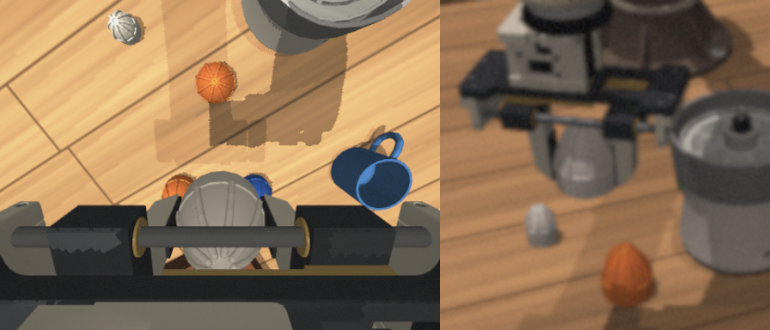

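The cone is held upright by its band (scene, tip at (590,130)). Carrying it over the spindle.

```bash
python3 -m jog '[0,0,0,-0.018,0.0255,0,-1, 0,0,0,-0.018,0.0255,0,-1, 0,0,0,-0.017,0.0255,0,-1, 0,0,0,-0.017,0.0255,0,-1, 0,0,0,-0.017,0.0255,0,-1, 0,0,0,-0.017,0.0255,0,-1, 0,0,0,-0.017,0.0255,0,-1, 0,0,0,-0.017,0.0255,0,-1]'; python3 -m jog '[0,0,0,0,0,0,-1,0,0,0,0,0,0,-1,0,0,0,0,0,-0.005,-1,0,0,0,0,0,0,-1]'
python3 - <<'E'
from h import *
s2,p2,d2,W2=shot('scene','s11')
s,p,d,W=shot('wrist','w11'); T=np.array(s['tcp_pos']);print(T,s['finger_gap'],np.round(tooly(s),3).tolist()); z=W[...,2]
cv2.imwrite('pics/c11.png',np.hstack([cv2.resize(p,(400,300)),cv2.resize(p2[80:200,160:320],(400,300))]))
L=(W-T)@tooly(s); m=(d>0)&(np.abs(L[...,1])<.006)&(L[...,0]<.024)&(L[...,0]>-.045)&(np.abs(L[...,2])<.06); m[262:]=0
q=L[m]
for a in np.arange(-.02,.024,.004): 
    k=q[(q[:,0]>a)&(q[:,0]<a+.004)]
    if len(k): print(round(a,3),len(k),k[:,2].min())
q=W[(z>.15)&(z<.175)&(np.hypot(W[...,0]-.516,W[...,1]+.0404)<.1)&(np.hypot(W[...,0]-.516,W[...,1]+.0404)>.07)]
from scipy.optimize import least_squares
f=least_squares(lambda x:np.hypot(q[:,0]-x[0],q[:,1]-x[1])-.0815,[.516,-.04],loss='soft_l1',f_scale=.001);print('rim',f.x,len(q))
E
```

```text
time: 13.2
tcp_pos: [0.5139, -0.0392, 0.2541]
ee_rot: [0.682, 0.185, 0.683, -0.185]
wrist_force: [0.7, 1.6, -1.5]
finger_gap: 0.0586
time: 13.53
tcp_pos: [0.5156, -0.0414, 0.2491]
ee_rot: [0.682, 0.185, 0.683, -0.186]
wrist_force: [-0.3, -0.0, -1.1]
finger_gap: 0.059
[ 0.51564517 -0.0416043   0.2493645 ] 0.05900650940780268 [[-0.001, 0.507, 0.862], [-0.001, 0.862, -0.507], [-1.0, -0.001, -0.001]]
-0.02 167 -0.024397543862726634
-0.016 168 -0.026455008535450603
-0.012 112 -0.027550250240038075
-0.008 104 -0.0282612537926157
-0.004 89 -0.028600496062868692
0.0 103 -0.02912690733114905
0.004 46 -0.028835681261690508
0.008 44 -0.029063464877227666
0.012 45 -0.029152483723923275
0.016 41 -0.02907013959015219
0.02 19 -0.028799295936121294
rim [ 0.51793739 -0.04167765] 3416
```

View pics/c11.png

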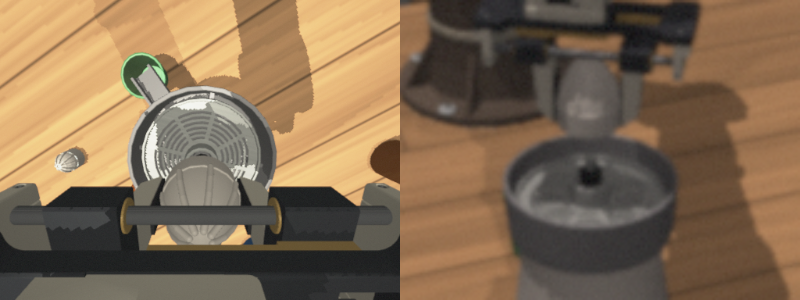

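The cone sits directly above the pin (scene crop: cone x 590, pin x 589). Small y correction, then lower in stages.

```bash
python3 -m jog '[0,0,0,0,0.001,-0.01,-1,0,0,0,0,0,-0.01,-1,0,0,0,0,0,-0.008,-1,0,0,0,0,0,0,-1]'
python3 - <<'E'
from h import *
s2,p2,d2,W2=shot('scene','s12');print(s2['tcp_pos'])
cv2.imwrite('pics/c12.png',cv2.resize(p2[100:200,180:300],(720,600),interpolation=cv2.INTER_CUBIC))
E
python3 -m jog '[0,0,0,0,0,-0.003,-1,0,0,0,0,0,-0.003,-1,0,0,0,0,0,0,-1]'
```

```text
time: 13.97
tcp_pos: [0.5145, -0.0395, 0.2199]
ee_rot: [0.681, 0.185, 0.684, -0.186]
wrist_force: [-0.4, 0.4, -1.9]
finger_gap: 0.0587
[ 0.51446164 -0.03948708  0.21990003]
time: 14.27
tcp_pos: [0.5156, -0.0394, 0.2159]
ee_rot: [0.682, 0.185, 0.683, -0.185]
wrist_force: [0.5, 0.1, -0.3]
finger_gap: 0.0587
```

View pics/c12.png

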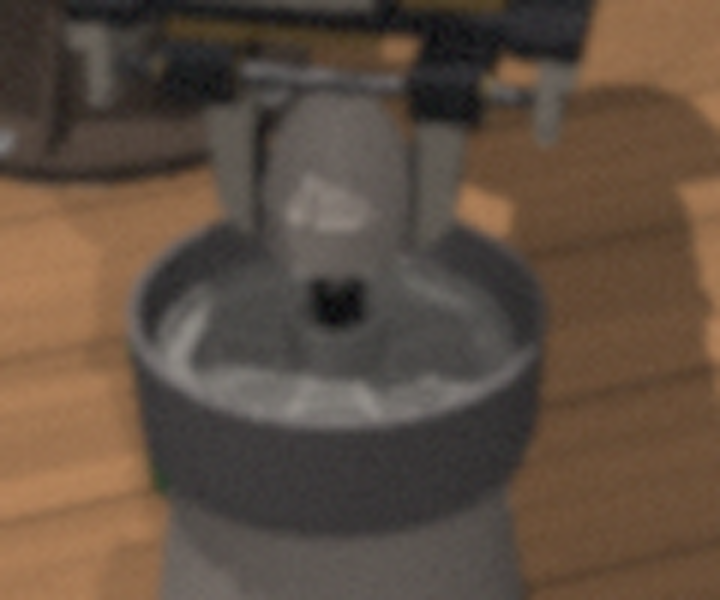

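Still in line, both near x 338 in the crop. Going on down onto the pin.

```bash
python3 -m jog '[0,0,0,0,0,-0.003,-1,0,0,0,0,0,0,-1]';python3 -m jog '[0,0,0,0,0,-0.003,-1,0,0,0,0,0,0,-1]';python3 -m jog '[0,0,0,0,0,-0.003,-1,0,0,0,0,0,0,-1]';python3 -m jog '[0,0,0,0,0,-0.003,-1,0,0,0,0,0,0,-1]'
```

```text
time: 14.43
tcp_pos: [0.5156, -0.0394, 0.213]
ee_rot: [0.682, 0.185, 0.682, -0.185]
wrist_force: [-0.3, 0.3, -0.8]
finger_gap: 0.0584
time: 14.6
tcp_pos: [0.5156, -0.0394, 0.2099]
ee_rot: [0.682, 0.185, 0.683, -0.185]
wrist_force: [-0.7, -0.2, -0.7]
finger_gap: 0.0587
time: 14.77
tcp_pos: [0.5155, -0.0394, 0.2068]
ee_rot: [0.682, 0.185, 0.683, -0.185]
wrist_force: [-1.1, 0.7, -0.7]
finger_gap: 0.0589
time: 14.93
tcp_pos: [0.5155, -0.0394, 0.2038]
ee_rot: [0.682, 0.185, 0.683, -0.185]
wrist_force: [-0.0, -0.8, -0.6]
finger_gap: 0.0587
```

There's no resistance well below the pin's top, so the pin is in the bore. Down to the shoulder.

```bash
python3 -m jog '[0,0,0,0,0,-0.002,-1,0,0,0,0,0,0,-1]';python3 -m jog '[0,0,0,0,0,-0.002,-1,0,0,0,0,0,0,-1]';python3 -m jog '[0,0,0,0,0,-0.001,-1,0,0,0,0,0,0,-1,0,0,0,0,0,0,-1]'
```

```text
time: 15.1
tcp_pos: [0.5156, -0.0394, 0.2019]
ee_rot: [0.682, 0.185, 0.683, -0.185]
wrist_force: [0.1, -0.2, -0.6]
finger_gap: 0.0589
time: 15.27
tcp_pos: [0.5156, -0.0394, 0.1999]
ee_rot: [0.682, 0.185, 0.683, -0.185]
wrist_force: [-0.1, -0.6, -1.3]
finger_gap: 0.059
time: 15.52
tcp_pos: [0.5157, -0.0394, 0.1992]
ee_rot: [0.682, 0.185, 0.682, -0.185]
wrist_force: [0.1, 0.9, -1.9]
finger_gap: 0.0586
```

```bash
python3 -m jog '[0,0,0,0,0,-0.001,-1,0,0,0,0,0,0,-1]';python3 -m jog '[0,0,0,0,0,-0.001,-1,0,0,0,0,0,0,-1]';python3 -m jog '[0,0,0,0,0,-0.001,-1,0,0,0,0,0,0,-1]';python3 -m jog '[0,0,0,0,0,-0.001,-1,0,0,0,0,0,0,-1]'
```

```text
time: 15.68
tcp_pos: [0.5158, -0.0395, 0.1984]
ee_rot: [0.683, 0.185, 0.682, -0.185]
wrist_force: [-0.8, 0.8, 4.0]
finger_gap: 0.0586
time: 15.85
tcp_pos: [0.5158, -0.0394, 0.1974]
ee_rot: [0.683, 0.185, 0.682, -0.185]
wrist_force: [-2.4, -0.3, 4.9]
finger_gap: 0.0588
time: 16.02
tcp_pos: [0.5158, -0.0395, 0.1965]
ee_rot: [0.683, 0.185, 0.682, -0.185]
wrist_force: [-2.7, -0.3, 7.2]
finger_gap: 0.059
time: 16.18
tcp_pos: [0.5158, -0.0395, 0.1956]
ee_rot: [0.683, 0.185, 0.682, -0.185]
wrist_force: [-1.7, -0.3, 9.0]
finger_gap: 0.0587
```

The force follows the spring (about 1.5 N/mm from 4.5 N). Pressing to the stop.

```bash
python3 -m jog '[0,0,0,0,0,-0.001,-1,0,0,0,0,0,-0.001,-1,0,0,0,0,0,0,-1]';python3 -m jog '[0,0,0,0,0,-0.001,-1,0,0,0,0,0,0,-1]';python3 -m jog '[0,0,0,0,0,-0.0005,-1,0,0,0,0,0,0,-1]';python3 -m jog '[0,0,0,0,0,-0.0005,-1,0,0,0,0,0,0,-1,0,0,0,0,0,0,-1]'
```

```text
time: 16.43
tcp_pos: [0.5159, -0.0395, 0.1938]
ee_rot: [0.683, 0.185, 0.682, -0.185]
wrist_force: [-3.9, 0.5, 10.9]
finger_gap: 0.0591
time: 16.6
tcp_pos: [0.5159, -0.0395, 0.1931]
ee_rot: [0.683, 0.185, 0.682, -0.185]
wrist_force: [-3.6, 0.7, 12.4]
finger_gap: 0.0589
time: 16.77
tcp_pos: [0.5159, -0.0395, 0.193]
ee_rot: [0.683, 0.186, 0.682, -0.185]
wrist_force: [-6.5, 1.0, 18.2]
finger_gap: 0.0588
time: 17.02
tcp_pos: [0.516, -0.0395, 0.1929]
ee_rot: [0.683, 0.186, 0.682, -0.185]
wrist_force: [-8.2, 1.6, 22.5]
finger_gap: 0.0586
```

It's at the stop: z stays at 0.193 while the force jumps to 22 N. One check before handing in.

Run:
```python
from h import *
s2,p2,d2,W2=shot('scene','s13')
s,p,d,W=shot('wrist','w13');print(s['tcp_pos'],s['wrist_force'],s['finger_gap'])
z=W[...,2]; q=W[(z>.132)&(z<.152)&(np.hypot(W[...,0]-.517,W[...,1]+.0405)<.066)]
A=np.c_[q[:,:2]-[.517,-.0405],np.ones(len(q))]; k=np.linalg.lstsq(A,q[:,2],rcond=None)[0]; print('strainer plane',k,len(q))
cv2.imwrite('pics/c13.png',np.hstack([cv2.resize(p,(400,300)),cv2.resize(p2[80:230,130:330],(400,300))]))
```

```text
[ 0.5159817  -0.03954032  0.19290653] [-8.0420236   1.16633517 23.22681564] 0.05858976570126662
strainer plane [-0.00209     0.00216714  0.14176399] 8420
```

View pics/c13.png

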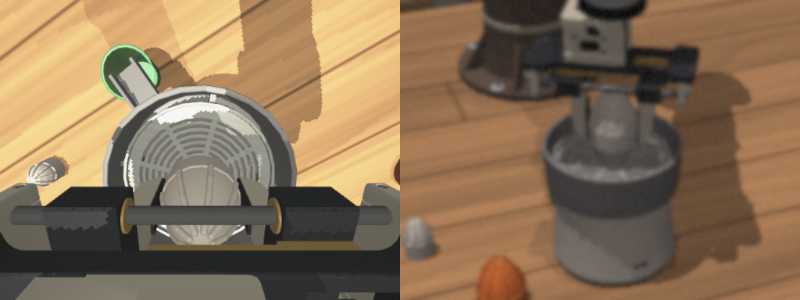

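The cone sits upright on the spindle, pressed down, the strainer is flat below it and the force is steady at about 23 N. Handing in.

```bash
python3 -c "
from rig import bot
print(bot.hand_in()); s=bot.read_state(); print(s['time'],s['tcp_pos'],s['wrist_force'],s['finger_gap'])"
```

```text
the job is handed in; nothing more can be done
None
the job is handed in; nothing more can be done
```

The juicer is back together, and I handed the job in with the gripper still holding the large cone pressed down at the stop. No verdict was reported.

- **Strainer:** it went in collar up and was let go on the ribs. The depth fit puts its disc top at about 0.142 m (nominal 0.141) with tilt under 0.01 rad, and this was unchanged after the cone was pressed.
- **Large white cone:** it dropped over the drive pin without resistance. Shoulder contact came at a TCP height of about 0.1985 m, and the spring force then rose from about 4 N to 12 N. The stop was reached at 0.193 m, about 5.5–6 mm of travel, and the arm held there at about 23 N with the jaws at 59 mm on the cone.
- **Other objects:** the hand touched none of them. The tumbler and small cone look undisturbed in the last views; the jar and mug were not measured again.
- **Disagreements:** the camera estimates of the juicer's axis differed by 2–3 mm, within the play of both fits. A sideways force of about 8 N remained at the end. I had no direct reading of the spindle joint, or of contact between cone and strainer, so those are inferred from height and force.

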